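Roll the herb wheel into its parking dock

ROBOT

A 6-joint arm with a two-finger parallel gripper is mounted at the origin on the work surface. World frame = base frame: x ahead of the robot, y to its left, z up, the work surface at z = 0. Lengths are in mm, angles in rad, forces in N, time in s.
With the tool pointing down it reaches from about 325 to 900 mm from the base axis. Payload 6.1 kg.
Tool frame: the origin (TCP) lies midway between the tips of the shut fingers; the grasp point (between the pads) lies 19 mm behind it; x points along the fingers, y is the direction in which the jaws open and shut, and the axes are right-handed (so a half turn about x gives the same grasp; the last joint's range is limited). The gripper opens to 85 mm and grips with 20 to 120 N. Pads are 22 mm wide; open, the fingers measure 114 mm over their backs; the gripper's body (76 mm by 85 mm) begins 54 mm behind the grasp point. The pads swing forward as they close: fully open they stand 13 mm farther back than shut.
Start: joints at [1.186, 0.22, 1.526, -0, 1.395, -0.126], TCP at [159.949, 604.179, 231.3] pointing down, gripper open.
Joint ranges: [-2.98, 2.98], [-0.91, 2.08], [0.09, 2.57], [-1.24, 4.39], [0.2, 2.65], [-2.68, 2.68]. Speed limits (rad/s): [2.57, 2.57, 3.01, 3.14, 3.14, 3.14].

INTERFACE

Orientations are given as [roll, pitch, yaw] about the fixed x, y, z axes, in that order (R = Rz(yaw) Ry(pitch) Rx(roll)).
In Python, from bench import r gives the robot as it stands. The module is installed in compiled form; this text tells all that it offers.
- The arm moves only by the tool arm_command, never from a script. Its argument "moves" is a list that holds one entry, the list of rows, each a list of 7 numbers: the shift along the tool's x, y, z in units of 3 cm (1.0 is 3 cm), then the turn, a rotation vector about the tool's x, y, z in units of 5 degrees (1.0 is 5 degrees), then the opening, from -1 (shut) to 1 (fully open), so that 0 is half open. A call has 1 to 8 rows; each row shifts and turns the pose as measured when the row begins, along the tool's axes as they then stand; what a row does not reach is not made up. A row lasts 1/12 s, in which the tool goes at most 41.7 mm and 7.16 degrees, less where a joint would pass 70% of its speed; a pose out of reach is approached as far as the arm can. A call with a number of a shift or a turn outside -1 to 1 is refused whole. A call with a gripper value outside its range is refused whole. The fingers move at their own pace and stop on an object; the grip force is fixed at half the most. Time passes only in rows, so rows that do not move let the fingers close. It gives the time, the measured TCP pose, the force and the opening at its end, in the units of the state.
- r.sense(): the state, without advancing time (a new reading comes with each control period).
- r.grab_frame(name): name is "side" or "top"; returns (picture, depth): 384x512x3 uint8, red, green, blue; 384x512 float32, mm along the optical axis (not along the pixel's ray), 0 where there is no reading.
- r.calibration(name): a dict with "intrinsics" (3x3 intrinsics, pixels), "R" (3x3) and "t" (3): a world point X has camera coordinates R X + t. Camera axes: x right, y down, z forward; pixel columns grow to the right and rows downward; lengths in mm; the calibration is good to about 2 mm. A picture is of the moment at which its call begins. calibration takes no time and is no camera call.
- r.sign_off(): hands the job in, once; it reports no verdict.
The state is a dict: "time_s": time; "qpos": joint angles; "joint_vel": joint speeds; "tau": joint torques, N m; "position": TCP position; "tcp_rot": TCP orientation; "contact_force": force on the tool from outside, world axes, zero at the start; "ft_torque": the same for the moment, N m; "width": opening from 0.0 (shut) to 1.0 (fully open).
Only numpy, scipy, OpenCV 4.12 (cv2) and the standard library are available. Lean on these libraries where they do the work, as an engineer would, in place of code of your own. Each camera call takes 0.05 s, during which the arm holds its last target.

TASK

Roll the blue herb wheel on its rim along the white tray and into the grey dock until the spring jaws snap in behind it and hold it against the rubber pad. Keep it standing upright and on the tray floor, press no harder than about 15 newtons, and leave the mug, glass cup, whisk and tongs where they are.

Things in the scene. Friction and masses are not known exactly. Their poses are not given: they have to be found in the camera images.
- tray: white plastic tray, 360 x 560 mm, 12 mm thick, rim 14 mm higher, fixed to the counter. Origin under its centre at counter height; floor top at z = 12 mm, z up. Roll the wheel along the tray's +y. The lane is 80 mm wide between two thin grey lines, its middle at tray x = +30 mm.
- lane_end (a point): nominal parked place of the wheel's centre: tray x +30, y +170 mm, 45 mm above the floor; axes as the tray's. The grey dock really stands up to 20 mm nearer or farther along the lane, differently each time and not measured: feel for it. Its mouth, 22 mm high, begins 101 mm before this place, narrowing from 64 to 41 mm; cheeks 36 mm apart, 22 mm high, follow beside the parked wheel.
- jaws_nominal (a point): nominal place of the two orange sprung jaws (shifted with the dock by up to 20 mm), 53 mm before the parked wheel centre, 10 to 22 mm above the floor. The wheel pushes them apart with its sides; they snap in behind its rim when it is about 1 mm beyond the parked place, at a push of about 5 to 10 N in all.
- pad_nominal (a point): nominal middle of the black rubber pad's face, 34 x 34 mm (shifted with the dock by up to 20 mm). The rim meets it 7 mm before the parked place. It is sprung: 0.65 N per mm, at most 14 mm deep, then hard. Pushed home and released, the wheel is held between jaws and pad; pushed too little, the pad rolls it back out. A grey block 72 mm high stands behind.
- wheel_centre (a point): centre of the wheel: blue stoneware disc 90 mm across, 28 mm thick, 0.33 to 0.53 kg, standing on its rim. x is the axle; y, z turn with it (z up at the start, to a yellow dot near the rim). A wooden stub grip 16 mm across stands out 20 mm from each face on the axle (68 mm over both ends). Rolls freely; topples at 17 degrees of lean. Pushing both stubs from behind rolls and steers it.
- mug: red ceramic mug, 80 mm wide, 88 mm high, loose on the tray; origin under its centre. Leave alone.
- cup: glass measuring cup, 84 mm wide, 90 mm high, loose on the tray; origin under its centre. Leave alone.
- whisk: stainless whisk, 220 mm long, 24 mm high, lying along its y; origin under its middle. Leave alone.
- tongs: wooden salad tongs, 215 mm long, 12 mm high, lying along their y; origin under their middle. Leave alone.
Things that resemble listed ones, but are neither listed nor needed, are in the scene too. What is shaped like the part that bears wheel_centre but purple is not meant.

How it is judged (in metres and radians):
On the way:
1. the wheel has rolled: its yellow dot has turned from the top to near the bottom (angle between wheel_centre's own z axis and vertical above 2.4 rad).
At the end, for the whole second after the job is handed in: the wheel stands upright (within 7 degrees) on the tray floor in the dock, at rest, caught between the jaws and the pad so that it presses on the pad with more than 2.5 N, its centre within 8 mm of the lane's middle (contact force between wheel and pad above 2.5 N and y of wheel_centre in the frame of lane_end between -0.024 and 0.026 m and x of wheel_centre in the frame of lane_end between -0.008 and 0.008 m and height (world z) of wheel_centre below 0.062 m and angle between wheel_centre's own x axis and vertical between 1.45 and 1.69 rad and linear speed of wheel below 0.01 m/s); the robot touches nothing.
It fails at once if the wheel leans over more than 17 degrees (angle between wheel_centre's own x axis and vertical below 1.27 rad or angle between wheel_centre's own x axis and vertical above 1.87 rad).
It fails at once if the wheel is lifted more than 10 mm off the tray floor (height (world z) of wheel_centre above 0.067 m).
It fails at once if the wheel is pressed against the pad with more than 24 N (contact force between wheel and pad above 24 N).
It fails at once if the mug, cup, whisk or tongs are moved more than 15 mm (distance of any of mug, cup, whisk, tongs from where it was at the start of the episode above 0.015 m).
It also fails if it takes over 45 s, if anything falls off the work surface, if the arm or the gripper's body presses on something with over 40 N, if the wrist force passes 120 N, or if a joint passes its speed limit or range.

## Working session

There is one attempt and no reset: what is moved stays moved. The work goes in short steps, Python scripts to look and compute and a tool call to move; the robot and the scene stay as the last step left them, time stands still between calls to the robot, and variables do not carry over. Pictures are saved under pics/ and viewed, and the job is handed in when it is done.

Besides the shell and the picture viewer there is one more tool, called after "Emit:" as name([rows], argument=value, ...), one row to a line, values as JSON. arm_command: Moves the arm, as the interface text tells. Shifts and turns lie within -1 to 1; 1 stands for 3 cm of shift or 5 degrees of turn. Its arguments: {"type":"object","properties":{"moves":{"type":"array"}},"required":["moves"]}

```bash
mkdir -p pics; python3 - <<'E'
from bench import r
import cv2,numpy as np
print(r.sense())
for n in("side","top"):
    p,d=r.grab_frame(n); cv2.imwrite(f"pics/{n}0.png",cv2.cvtColor(p,cv2.COLOR_RGB2BGR)); np.savez(f"pics/{n}0.npz",p=p,d=d); print(n,r.calibration(n))
E
```

```text
{'time_s': 0.0, 'qpos': array([ 1.18588546e+00,  2.21217370e-01,  1.52759671e+00,  2.51227820e-07,
        1.39467936e+00, -1.26086068e-01]), 'joint_vel': array([ 5.57177743e-04, -2.16628879e-03, -6.12961818e-04, -9.39155380e-05,
        1.81926892e-04, -1.06743646e-03]), 'tau': array([-1.12351630e-03, -4.96876216e+01, -3.89416552e+01, -3.47531850e-04,
        1.05464651e-02, -2.22277237e-05]), 'position': array([159.73728887, 603.6321405 , 230.21227612]), 'tcp_rot': array([-1.69701248,  1.56889554, -1.95583732]), 'contact_force': array([-1.12010504, -0.86953769,  0.21576547]), 'ft_torque': array([0.00982584, 0.06050714, 0.0153511 ]), 'width': 1.0008576454815017}
side {'intrinsics': array([[372.66243805,   0.        , 260.21502155],
       [  0.        , 372.66243805, 190.11770962],
       [  0.        ,   0.        ,   1.        ]]), 'R': array([[-0.923574  , -0.38323625, -0.01187627],
       [-0.27741728,  0.68929728, -0.66925998],
       [ 0.26467096, -0.61481643, -0.7429334 ]]), 't': array([483.42512685, 287.29319156, 890.11087929])}
top {'intrinsics': array([[366.21367776,   0.        , 259.5821547 ],
       [  0.        , 366.21367776, 187.09156775],
       [  0.        ,   0.        ,   1.        ]]), 'R': array([[ 1.87854162e-03, -9.99972558e-01, -7.16620464e-03],
       [-9.81457095e-01, -4.70092931e-04, -1.91681377e-01],
       [ 1.91672748e-01,  7.39340383e-03, -9.81431045e-01]]), 't': array([-131.17327463,  557.8972151 ,  794.40625382])}
```

View pics/side0.png

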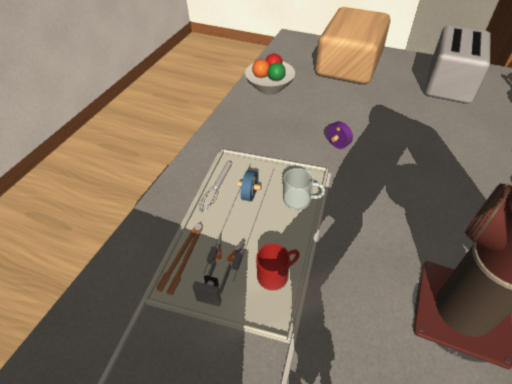

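View pics/top0.png

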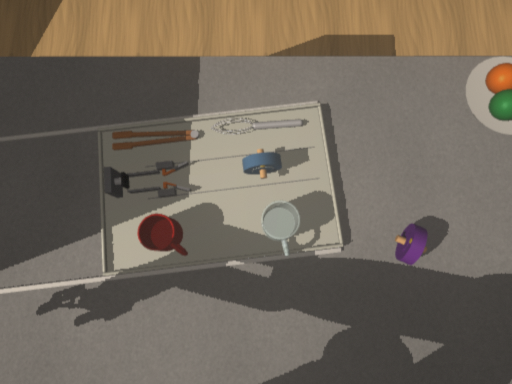

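The wheel is at about (262,163) in the top view. The dock is on the left, with its block at about (115,181) and its orange jaws near (166,170) and (166,187). The mug is at (158,233), the cup at (280,221), the tongs at (155,138) and the whisk at (255,125).

```bash
cat > h.py <<'E'
import numpy as np,cv2
from bench import r
def ray(n,uv,z):
    c=r.calibration(n);K,R,t=c["intrinsics"],c["R"],c["t"]
    uv=np.atleast_2d(uv).astype(float)
    d=(np.linalg.inv(K)@np.c_[uv,np.ones(len(uv))].T).T@R
    o=-R.T@t
    return o+d*((z-o[2])/d[:,2])[:,None]
def cloud(n,d):
    c=r.calibration(n);K,R,t=c["intrinsics"],c["R"],c["t"]
    v,u=np.mgrid[:d.shape[0],:d.shape[1]]
    P=np.stack([(u-K[0,2])*d/K[0,0],(v-K[1,2])*d/K[1,1],d],-1)
    return (P-t)@R
def proj(n,X):
    c=r.calibration(n);x=(np.atleast_2d(X)@c["R"].T+c["t"])@c["intrinsics"].T
    return x[:,:2]/x[:,2:]
E
python3 - <<'E'
from h import *
for n in("side","top"):
    c=r.calibration(n);print(n,"cam",(-c["R"].T@c["t"]).round(), proj(n,[[160,604,230],[0,0,0]]).round())
    f=np.load(f"pics/{n}0.npz");p,d=f["p"],f["d"];P=cloud(n,d);h=cv2.cvtColor(p,cv2.COLOR_RGB2HSV)
    m=(h[...,0]>95)&(h[...,0]<120)&(h[...,1]>90)&(d>0)
    nb,l,s,ce=cv2.connectedComponentsWithStats(m.astype(np.uint8))
    for i in range(1,nb):
        if s[i,4]>40: q=P[l==i];print("blue",s[i],ce[i].round(1),q.min(0).round(),q.max(0).round(),q.mean(0).round())
    m=(h[...,0]>8)&(h[...,0]<22)&(h[...,1]>110)&(h[...,2]>120)&(d>0)
    nb,l,s,ce=cv2.connectedComponentsWithStats(m.astype(np.uint8))
    for i in range(1,nb):
        if 6<s[i,4]<400: q=P[l==i];print("or",s[i],ce[i].round(1),np.median(q,0).round(), q.min(0).round(),q.max(0).round())
    rg=(slice(140,340),slice(140,350)) if n=="side" else (slice(90,280),slice(90,350))
    big=cv2.resize(cv2.cvtColor(p[rg],cv2.COLOR_RGB2BGR),None,fx=3 if n=="top" else 2.9,fy=3 if n=="top" else 2.9,interpolation=cv2.INTER_CUBIC); cv2.imwrite(f"pics/{n}0z.png",big);print(big.shape)
E
```

```text
side cam [291. 534. 859.] [[357. 673.]
 [463. 310.]]
blue [242 171  15  29 248] [247.3 185.1] [ 593. -161.   39.] [624. -88. 103.] [ 608. -111.   84.]
or [505  54   7  13  32] [508.7  60.3] [ -129. -1299.     4.] [ -138. -1308.   -25.] [ -124. -1288.    35.]
or [337 128   3   3   7] [338.  128.7] [ 434. -458.   82.] [ 431. -461.   75.] [ 439. -453.   83.]
or [332 136   6   5  23] [334.5 137.9] [ 439. -444.   50.] [ 431. -457.   39.] [ 447. -438.   54.]
or [254 184   7   6  23] [256.8 186.6] [ 590. -133.   62.] [ 580. -153.   50.] [ 600. -129.   68.]
or [192 229   9   5  27] [196. 231.] [694.  48.  21.] [686.  39.  16.] [708.  55.  24.]
(580, 609, 3)
top cam [ 396. -137.  886.] [[-187.  403.]
 [ 199.  444.]]
or [186 131   5   3  13] [187.7 131.9] [703.  48.  22.] [700.  43.  21.] [706.  53.  24.]
or [186 136   6   3  16] [188.2 137.1] [690.  47.  23.] [687.  39.  17.] [693.  52.  26.]
or [258 150   4   2   7] [259.3 150.4] [ 643. -129.   65.] [ 641. -134.   64.] [ 644. -127.   68.]
or [260 170   5   8  29] [262.1 173.3] [ 589. -136.   64.] [ 580. -141.   61.] [ 596. -131.   66.]
or [396 236  10   8  48] [400.3 239.6] [ 438. -447.   52.] [ 431. -457.   45.] [ 446. -439.   54.]
or [409 239   3   4   9] [410.1 240.6] [ 434. -458.   82.] [ 431. -459.   74.] [ 438. -457.   85.]
(570, 780, 3)
```

```bash
ls -l pics
```

```text
total 3904
-rw-r--r-- 1 agent agent 1376746 Dec  7 05:06 side0.npz
-rw-r--r-- 1 agent agent  249626 Dec  7 05:06 side0.png
-rw-r--r-- 1 agent agent  355764 Dec  7 05:07 side0z.png
-rw-r--r-- 1 agent agent 1376746 Dec  7 05:06 top0.npz
-rw-r--r-- 1 agent agent  237301 Dec  7 05:06 top0.png
-rw-r--r-- 1 agent agent  391619 Dec  7 05:07 top0z.png
```

View pics/top0z.png

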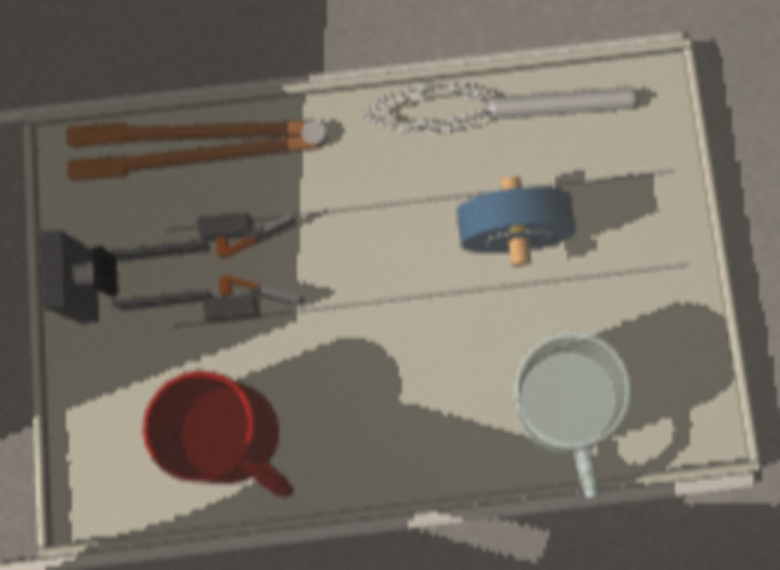

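View pics/side0z.png

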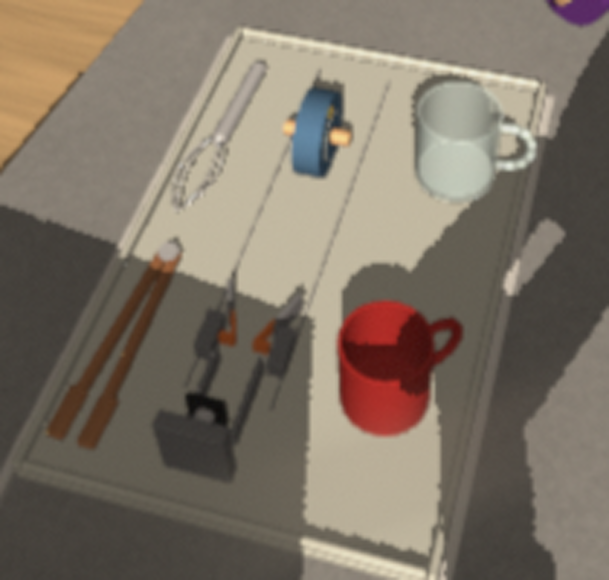

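```bash
python3 - <<'E'
from h import *
f=np.load("pics/top0.npz");p,d=f["p"],f["d"]; g=cv2.cvtColor(p,cv2.COLOR_RGB2GRAY).astype(float)
L=[]
for (a,b) in (((330,211),(440,197)),((330,305),(680,266))):
    pts=[]
    for x in np.arange(a[0]/3+90+2,b[0]/3+90-1):
        y0=90+(a[1]+(b[1]-a[1])*((x-90)*3-a[0])/(b[0]-a[0]))/3
        ys=np.arange(int(y0)-4,int(y0)+6); col=g[ys,int(x)]; bg=np.median(col); w=np.clip(bg-col-3,0,None)
        if w.sum()>3: pts.append((int(x),(w*ys).sum()/w.sum()))
    X=ray("top",np.array(pts),12)[:,:2]
    vx,vy,x0,y0=cv2.fitLine(X.astype(np.float32),cv2.DIST_HUBER,0,.01,.01).ravel()
    print(len(pts),vx,vy,x0,y0,"ang",np.arctan2(-vx*np.sign(vy),abs(vy))); 
    res=(X[:,0]-x0)*vy-(X[:,1]-y0)*vx; print(res.std()); L.append((vx,vy,x0,y0))
(v1,w1,x1,y1),(v2,w2,x2,y2)=L
for y in(-150,-50,50): print(y, x1+(y-y1)*v1/w1, x2+(y-y2)*v2/w2)
# cloud: dock features
P=cloud("top",d)
for nm,roi in(("block",(165,200,100,120)),("pad",(165,195,118,130)),("jaws",(155,200,150,195))):
    a=P[roi[0]:roi[1],roi[2]:roi[3]].reshape(-1,3)
    for lo,hi in((20,30),(30,40),(40,70),(70,100)):
        q=a[(a[:,2]>lo)&(a[:,2]<hi)]
        if len(q)>3: print(nm,lo,hi,len(q),q.min(0).round(),q.max(0).round())
# wheel blue
h=cv2.cvtColor(p,cv2.COLOR_RGB2HSV); m=(h[...,0]>95)&(h[...,0]<125)&(h[...,1]>60)&(d>0); m[:,:230]=0;m[:,300:]=0
q=P[m];print(len(q),q.min(0),q.max(0)); t=q[q[:,2]>88]; print(len(t),t.mean(0),cv2.minAreaRect(t[:,:2].astype(np.float32)))
t=q[q[:,2]>70];print(cv2.fitLine(t[:,:2].astype(np.float32),cv2.DIST_L2,0,.01,.01).ravel(),cv2.minAreaRect(t[:,:2].astype(np.float32)))
E
```

```text
34 0.120045915 -0.99276835 639.86597 -28.537552 ang 0.120336145
0.1896741334369333
114 0.12060793 -0.9927002 571.33203 -127.67039 ang 0.12090226
0.20616126907681143
-150 654.5532 574.045
-50 642.46124 561.8955
50 630.3692 549.746
block 20 30 120 [534. 205.  20.] [619. 259.  30.]
block 30 40 28 [539. 201.  31.] [598. 212.  40.]
block 40 70 151 [538. 191.  40.] [599. 216.  70.]
block 70 100 246 [539. 200.  70.] [599. 221.  88.]
pad 20 30 22 [547. 185.  20.] [598. 207.  30.]
pad 30 40 33 [545. 179.  30.] [598. 208.  38.]
pad 40 70 96 [544. 176.  40.] [589. 205.  70.]
pad 70 100 55 [556. 177.  71.] [589. 186.  79.]
jaws 20 30 101 [539.  36.  20.] [624. 135.  30.]
jaws 30 40 444 [540.  37.  30.] [627. 133.  39.]
280 [ 594.68905453 -149.44252407   71.57174426] [625.96344545 -92.48055699 104.63108131]
230 [ 611.37612999 -124.97834071   98.60207697] ((611.4349975585938, -126.34329223632812), (27.307323455810547, 48.90837478637695), 9.36048698425293)
[ 1.4351915e-01 -9.8964757e-01  6.1079913e+02 -1.2014688e+02] ((610.6053466796875, -121.7218246459961), (27.489683151245117, 57.895286560058594), 7.669728755950928)
```

```bash
cat >> h.py <<'E'
from scipy.spatial.transform import Rotation as Ro
YAW=0.1206
ex=np.array([np.cos(YAW),np.sin(YAW)]);ey=np.array([-np.sin(YAW),np.cos(YAW)])
O=np.array([602.2,-50.])  # on lane middle; lane coords: (lateral, along) from O
def lane(X): X=np.atleast_2d(X); q=X[:,:2]-O; return np.c_[q@ex,q@ey,X[:,2] if X.shape[1]>2 else np.zeros(len(X))]
def world(a,b): return O+a*ex+b*ey
def toolR(s): return Ro.from_euler("xyz",s["tcp_rot"]).as_matrix()
# goal orientation: x down, y = sgn*ex3
def goalR(sg):
    x=np.array([0,0,-1.]);y=sg*np.array([ex[0],ex[1],0]);return np.c_[x,y,np.cross(x,y)]
E
python3 - <<'E'
from h import *
s=r.sense();R=toolR(s);print(R.round(3))
for sg in(1,-1): print(sg,np.degrees(Ro.from_matrix(R.T@goalR(sg)).as_rotvec()).round(2))
from scipy.optimize import least_squares
f=np.load("pics/top0.npz");p,d=f["p"],f["d"];P=cloud("top",d)
h=cv2.cvtColor(p,cv2.COLOR_RGB2HSV); m=(h[...,0]>95)&(h[...,0]<125)&(h[...,1]>60)&(d>0); m[:,:230]=0;m[:,300:]=0
q=lane(P[m]);t=q[(q[:,2]>88)]
sol=least_squares(lambda v:np.hypot(t[:,1]-v[0],t[:,2]-v[1])-45,[-77,57],loss="soft_l1");print("wheel along",sol.x, "lat",np.percentile(t[:,0],[2,50,98]))
# stub pixels
print("stubs lane", lane(ray("top",[[259.5,150.2],[262.1,173.3]],65)))
print("tray corners px->lane",lane(ray("top",np.array([[27,123],[42,550],[688,36],[757,478]])/3+90,26)).round(1))
a=lane(P[140:215,95:135].reshape(-1,3)); b=a[(np.abs(a[:,0])<15)&(a[:,2]>35)&(a[:,2]<60)];print("pad", np.percentile(b[:,1],[1,5,25,50,75]).round(1))
b=a[(np.abs(a[:,0])<30)&(a[:,2]>78)];print("blocktop", b.min(0).round(1),b.max(0).round(1))
m=(h[...,0]>3)&(h[...,0]<22)&(h[...,1]>110)&(d>0);m[:155]=0;m[200:]=0;m[:,:155]=0;m[:,185:]=0
b=lane(P[m]);print("jaw",np.percentile(b,[2,50,98],axis=0).round(1))
v,u=np.nonzero(m);b=lane(ray("top",np.c_[u,v],34));print("jawray",np.percentile(b,[2,50,98],axis=0).round(1))
for px in [(158,233),(280,221)]: print(lane(P[px[1],px[0]]))
E
```

```text
[[-0.001  0.256  0.967]
 [-0.002  0.967 -0.256]
 [-1.    -0.002 -0.   ]]
1 [6.826e+01 5.000e-02 9.000e-02]
-1 [-1.1174e+02 -1.0000e-01  5.0000e-02]
wheel along [-85.65223747  56.97293633] lat [-12.32681311   0.02001428  12.56410533]
stubs lane [[ 31.20177808 -84.61111514  65.        ]
 [-24.3540528  -84.00953585  65.        ]]
tray corners px->lane [[ 139.8  302.6   26. ]
 [-205.5  303.1   26. ]
 [ 149.4 -249.2   26. ]
 [-216.6 -247.6   26. ]]
pad [229.7 229.8 230.3 230.9 256.1]
blocktop [-30.  234.5  78.3] [ 27.9 271.8  87.5]
jaw [[-22.5 125.3  11.1]
 [  9.5 146.   33.8]
 [ 21.7 152.9  36.7]]
jawray [[-22.4 125.4  34. ]
 [  9.3 145.1  34. ]
 [ 21.7 152.6  34. ]]
[[-127.49559456  176.08304089   17.75403692]]
[[-133.55999553 -113.6302249    16.38655525]]
```

```bash
cat > plan.py <<'E'
import sys
from h import *
# plan.py lat along z maxmm n grip
lat,al,z,step,g=map(float,sys.argv[1:6])
s=r.sense();R=toolR(s);p=s["position"];tgt=np.r_[world(lat,al),z];G=goalR(1)
rv=Ro.from_matrix(R.T@G).as_rotvec();d=tgt-p
n=max(int(np.ceil(np.linalg.norm(d)/step)),int(np.ceil(np.degrees(np.linalg.norm(rv))/4.9)),1)
L=lane(p)[0]
print("t",s["time_s"].__round__(2),"lane",L.round(1),"rotleft",np.degrees(rv).round(2),"F",s["contact_force"].round(1),"w",round(s["width"],3),"n",n)
rows=[]
for i in range(min(n,8)):
    Ri=R@Ro.from_rotvec(rv*i/n).as_matrix()
    rows.append([round(float(v),2)+0 for v in Ri.T@(d/n)/30]+[round(float(v),2)+0 for v in np.degrees(rv/n)/5]+[g])
print(rows)
E
python3 plan.py 0 -135 200 29 0
```

```text
t 0.1 lane [-360.6  702.2  230.3] rotleft [6.826e+01 5.000e-02 9.000e-02] F [-0.1  0.6  0.8] w 1.0 n 32
[[0.03, -0.67, 0.67, 0.43, 0.0, 0.0, 0.0], [0.03, -0.65, 0.7, 0.43, 0.0, 0.0, 0.0], [0.03, -0.62, 0.72, 0.43, 0.0, 0.0, 0.0], [0.03, -0.59, 0.74, 0.43, 0.0, 0.0, 0.0], [0.03, -0.56, 0.76, 0.43, 0.0, 0.0, 0.0], [0.03, -0.53, 0.78, 0.43, 0.0, 0.0, 0.0], [0.03, -0.51, 0.8, 0.43, 0.0, 0.0, 0.0], [0.03, -0.48, 0.82, 0.43, 0.0, 0.0, 0.0]]
```

Emit:
arm_command([
  [[0.03, -0.67, 0.67, 0.43, 0, 0, 0], [0.03, -0.65, 0.7, 0.43, 0, 0, 0], [0.03, -0.62, 0.72, 0.43, 0, 0, 0], [0.03, -0.59, 0.74, 0.43, 0, 0, 0], [0.03, -0.56, 0.76, 0.43, 0, 0, 0], [0.03, -0.53, 0.78, 0.43, 0, 0, 0], [0.03, -0.51, 0.8, 0.43, 0, 0, 0], [0.03, -0.48, 0.82, 0.43, 0, 0, 0]],
])

```text
time_s: 0.77
position: [272.2, 400.3, 217.7]
tcp_rot: [-1.729, 1.562, -2.293]
contact_force: [-0.4, -0.2, -0.2]
width: 0.503
```

```bash
python3 plan.py 0 -135 200 29 0
```

```text
t 0.77 lane [-273.5  486.7  217.7] rotleft [50.81  0.15  0.5 ] F [-0.4 -0.2 -0.2] w 0.503 n 24
[[0.03, -0.43, 0.84, 0.42, 0.0, 0.0, 0.0], [0.03, -0.4, 0.86, 0.42, 0.0, 0.0, 0.0], [0.03, -0.37, 0.87, 0.42, 0.0, 0.0, 0.0], [0.03, -0.33, 0.88, 0.42, 0.0, 0.0, 0.0], [0.03, -0.3, 0.89, 0.42, 0.0, 0.0, 0.0], [0.03, -0.27, 0.9, 0.42, 0.0, 0.0, 0.0], [0.03, -0.23, 0.91, 0.42, 0.0, 0.0, 0.0], [0.03, -0.2, 0.92, 0.42, 0.0, 0.0, 0.0]]
```

Emit:
arm_command([
  [[0.0, -0.43, 0.84, 0.42, 0, 0, 0], [0.0, -0.4, 0.86, 0.42, 0, 0, 0], [0.0, -0.37, 0.87, 0.42, 0, 0, 0], [0.0, -0.33, 0.88, 0.42, 0, 0, 0], [0.0, -0.3, 0.89, 0.42, 0, 0, 0], [0.0, -0.27, 0.9, 0.42, 0, 0, 0], [0.0, -0.23, 0.91, 0.42, 0, 0, 0], [0.0, -0.2, 0.92, 0.42, 0, 0, 0]],
])

```text
time_s: 1.43
position: [387.7, 193.5, 215.3]
tcp_rot: [-1.502, 1.558, -2.372]
contact_force: [0.7, -0.6, 0.9]
width: 0.503
```

```bash
python3 plan.py 0 -135 200 29 0
```

```text
t 1.43 lane [-183.7  267.6  215.3] rotleft [33.23  0.26  0.71] F [ 0.7 -0.6  0.9] w 0.503 n 16
[[0.03, -0.14, 0.91, 0.42, 0.0, 0.01, 0.0], [0.03, -0.11, 0.92, 0.42, 0.0, 0.01, 0.0], [0.03, -0.07, 0.92, 0.42, 0.0, 0.01, 0.0], [0.03, -0.04, 0.92, 0.42, 0.0, 0.01, 0.0], [0.03, -0.01, 0.92, 0.42, 0.0, 0.01, 0.0], [0.03, 0.03, 0.92, 0.42, 0.0, 0.01, 0.0], [0.03, 0.06, 0.92, 0.42, 0.0, 0.01, 0.0], [0.03, 0.09, 0.92, 0.42, 0.0, 0.01, 0.0]]
```

Emit:
arm_command([
  [[0.0, -0.14, 0.91, 0.42, 0, 0.01, 0], [0.0, -0.11, 0.92, 0.42, 0, 0.01, 0], [0.0, -0.07, 0.92, 0.42, 0, 0.01, 0], [0.0, -0.04, 0.92, 0.42, 0, 0.01, 0], [0.0, -0.01, 0.92, 0.42, 0, 0.01, 0], [0.0, 0.03, 0.92, 0.42, 0, 0.01, 0], [0.0, 0.06, 0.92, 0.42, 0, 0.01, 0], [0.0, 0.09, 0.92, 0.42, 0, 0.01, 0]],
])

```text
time_s: 2.1
position: [503.1, -7.6, 213.2]
tcp_rot: [-1.347, 1.563, -2.527]
contact_force: [-0.2, -0.2, 0.6]
width: 0.498
```

```bash
python3 plan.py 0 -135 200 29 0
```

```text
t 2.1 lane [-93.3  54.1 213.2] rotleft [15.49  0.17  0.44] F [-0.2 -0.2  0.6] w 0.498 n 8
[[0.06, 0.16, 0.86, 0.39, 0.0, 0.01, 0.0], [0.06, 0.19, 0.86, 0.39, 0.0, 0.01, 0.0], [0.06, 0.22, 0.85, 0.39, 0.0, 0.01, 0.0], [0.06, 0.25, 0.84, 0.39, 0.0, 0.01, 0.0], [0.06, 0.28, 0.83, 0.39, 0.0, 0.01, 0.0], [0.05, 0.31, 0.82, 0.39, 0.0, 0.01, 0.0], [0.06, 0.33, 0.81, 0.39, 0.0, 0.01, 0.0], [0.06, 0.36, 0.8, 0.39, 0.0, 0.01, 0.0]]
```

Emit:
arm_command([
  [[0.06, 0.16, 0.86, 0.39, 0, 0.01, 0], [0.06, 0.19, 0.86, 0.39, 0, 0.01, 0], [0.06, 0.22, 0.85, 0.39, 0, 0.01, 0], [0.06, 0.25, 0.84, 0.39, 0, 0.01, 0], [0.06, 0.28, 0.83, 0.39, 0, 0.01, 0], [0.06, 0.31, 0.82, 0.39, 0, 0.01, 0], [0.06, 0.33, 0.81, 0.39, 0, 0.01, 0], [0.06, 0.36, 0.8, 0.39, 0, 0.01, 0]],
])

```text
time_s: 2.77
position: [618.6, -195.0, 194.0]
tcp_rot: [-1.588, 1.565, -3.057]
contact_force: [-0.2, -0.5, -0.4]
width: 0.501
```

```bash
python3 plan.py 0 -135 120 20 0
```

```text
t 2.77 lane [  -1.1 -145.9  194. ] rotleft [-1.05 -0.01  0.32] F [-0.2 -0.5 -0.4] w 0.501 n 4
[[0.62, 0.01, -0.09, -0.05, 0.0, 0.02, 0.0], [0.62, 0.01, -0.09, -0.05, 0.0, 0.02, 0.0], [0.62, 0.01, -0.09, -0.05, 0.0, 0.02, 0.0], [0.62, 0.01, -0.09, -0.05, 0.0, 0.02, 0.0]]
```

Emit:
arm_command([
  [[0.62, 0.01, 0.0, -0.05, 0, 0.02, 0], [0.62, 0.01, 0.0, -0.05, 0, 0.02, 0], [0.62, 0.01, 0.0, -0.05, 0, 0.02, 0], [0.3, 0.01, 0.0, -0.05, 0, 0.02, 0], [0, 0, 0, 0, 0, 0, 0]],
])

```text
time_s: 3.18
position: [621.0, -202.0, 124.1]
tcp_rot: [0.825, 1.57, -0.634]
contact_force: [-0.2, 0.6, -0.1]
width: 0.498
```

```bash
cat > look.py <<'E'
import sys
from h import *
k=sys.argv[1]
o=[]
for n in("side","top"):
    p,d=r.grab_frame(n);np.savez(f"pics/{n}{k}.npz",p=p,d=d)
    rg=(slice(120,320),slice(140,340)) if n=="side" else (slice(80,280),slice(90,350))
    o.append(cv2.resize(cv2.cvtColor(p[rg],cv2.COLOR_RGB2BGR),None,fx=1.7,fy=2.0) if 0 else cv2.resize(cv2.cvtColor(p[rg],cv2.COLOR_RGB2BGR),None,fx=1.73,fy=1.73,interpolation=cv2.INTER_CUBIC))
cv2.imwrite(f"pics/c{k}.png",np.hstack(o))
E
python3 look.py 1; python3 plan.py 0 -132 44 12 0
```

```text
t 3.28 lane [   1.3 -153.4  126.4] rotleft [-0.5   0.13 -0.17] F [ 0.2 -0.2  0.4] w 0.501 n 8
[[0.34, -0.01, -0.09, -0.01, 0.0, 0.0, 0.0], [0.34, -0.01, -0.09, -0.01, 0.0, 0.0, 0.0], [0.34, -0.01, -0.09, -0.01, 0.0, 0.0, 0.0], [0.34, -0.01, -0.09, -0.01, 0.0, 0.0, 0.0], [0.34, -0.01, -0.09, -0.01, 0.0, 0.0, 0.0], [0.34, -0.01, -0.09, -0.01, 0.0, 0.0, 0.0], [0.34, -0.01, -0.09, -0.01, 0.0, 0.0, 0.0], [0.34, -0.01, -0.09, -0.01, 0.0, 0.0, 0.0]]
```

View pics/c1.png

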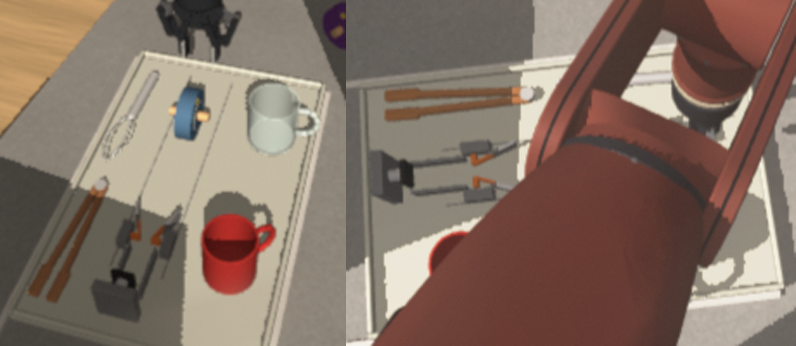

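The side view shows the gripper at about (200,25) in the composite, squarely behind the wheel at (188,112). Everything else is untouched. The arm now blocks the top view.

```bash
python3 - <<'E'
from h import *
d=np.load("pics/side1.npz")["d"];P=cloud("side",d);L=lane(P[100:170,200:300].reshape(-1,3));
q=L[(L[:,2]>70)&(L[:,2]<170)&(abs(L[:,0])<70)&(L[:,1]<-125)&(L[:,1]>-200)]
for z in range(100,170,6):
    a=q[(q[:,2]>=z)&(q[:,2]<z+6)]
    if len(a): print(z,len(a),np.percentile(a[:,0],[1,99]).round(),np.percentile(a[:,1],[2,50]).round(), np.sort(a[:,0]).round()[::max(1,len(a)//12)])
print(q[:,2].min())
E
```

```text
124 3 [-27.  22.] [-158. -150.] [-28.  21.  22.]
130 20 [-33.  31.] [-160. -144.] [-33. -31. -31. -28. -27. -26. -26. -23. -23. -22.  21.  21.  21.  22.
  22.  22.  25.  25.  28.  32.]
136 18 [-35.  35.] [-161. -146.] [-35. -35. -33. -31. -29. -28. -26. -22.  21.  21.  22.  22.  24.  26.
  27.  32.  32.  36.]
142 20 [-35.  35.] [-163. -145.] [-35. -34. -34. -31. -28. -27. -26. -24.  21.  21.  21.  21.  22.  22.
  24.  27.  27.  32.  32.  35.]
148 21 [-34.  34.] [-159. -144.] [-35. -34. -34. -31. -31. -28. -26. -26. -23. -23.  21.  21.  22.  22.
  22.  24.  27.  27.  31.  34.  34.]
154 19 [-34.  34.] [-162. -145.] [-34. -34. -34. -31. -29. -29. -26. -24.  21.  21.  21.  21.  21.  22.
  23.  23.  27.  31.  34.]
160 17 [-36.  32.] [-159. -144.] [-36. -34. -32. -27. -23. -23.  20.  21.  22.  23.  23.  23.  24.  25.
  26.  27.  33.]
166 16 [-45.  39.] [-158. -142.] [-46. -39. -32. -29. -27. -24.  22.  22.  23.  26.  28.  29.  32.  36.
  37.  40.]
126.00768480101037
```

Emit:
arm_command([
  [[0.34, -0.01, -0.09, -0.02, 0, 0, 0], [0.34, -0.01, -0.09, -0.02, 0, 0, 0], [0.34, -0.01, -0.09, -0.02, 0, 0, 0], [0.34, -0.01, -0.09, -0.02, 0, 0, 0], [0.34, -0.01, -0.09, -0.02, 0, 0, 0], [0.34, -0.01, -0.09, 0, 0, 0, 0], [0.25, 0, -0.09, 0, 0, 0, 0], [0, 0, 0, 0, 0, 0, 0]],
])

```text
time_s: 3.95
position: [620.5, -181.4, 55.3]
tcp_rot: [1.002, 1.56, -0.445]
contact_force: [0.2, 1.4, 0.1]
width: 0.495
```

```bash
python3 plan.py 0 -117 44 3 0
```

```text
t 3.95 lane [   2.3 -132.6   55.3] rotleft [ 0.16  0.33 -0.52] F [0.2 1.4 0.1] w 0.495 n 7
[[0.05, -0.01, -0.07, 0.0, 0.01, -0.01, 0.0], [0.05, -0.01, -0.07, 0.0, 0.01, -0.01, 0.0], [0.05, -0.01, -0.07, 0.0, 0.01, -0.01, 0.0], [0.05, -0.01, -0.07, 0.0, 0.01, -0.01, 0.0], [0.05, -0.01, -0.07, 0.0, 0.01, -0.01, 0.0], [0.05, -0.01, -0.07, 0.0, 0.01, -0.01, 0.0], [0.05, -0.01, -0.07, 0.0, 0.01, -0.01, 0.0]]
```

Emit:
arm_command([
  [[0.15, -0.03, 0, 0, 0.02, -0.04, 0], [0.12, -0.03, -0.05, 0, 0.02, -0.03, 0], [0.1, -0.02, -0.1, 0, 0.02, -0.03, 0], [0.05, -0.02, -0.12, 0, 0, 0, 0]],
])

```text
time_s: 4.28
position: [616.5, -173.8, 41.4]
tcp_rot: [-1.079, 1.57, -2.527]
contact_force: [-0.1, 0.3, 0.4]
width: 0.501
```

```bash
python3 plan.py 0 -105 44 4 0; python3 look.py 2
```

```text
t 4.28 lane [  -0.7 -124.6   41.4] rotleft [0.13 0.02 0.03] F [-0.1  0.3  0.4] w 0.501 n 5
[[-0.02, 0.0, -0.13, 0.01, 0.0, 0.0, 0.0], [-0.02, 0.0, -0.13, 0.01, 0.0, 0.0, 0.0], [-0.02, 0.0, -0.13, 0.01, 0.0, 0.0, 0.0], [-0.02, 0.0, -0.13, 0.01, 0.0, 0.0, 0.0], [-0.02, 0.0, -0.13, 0.01, 0.0, 0.0, 0.0]]
```

View pics/c2.png

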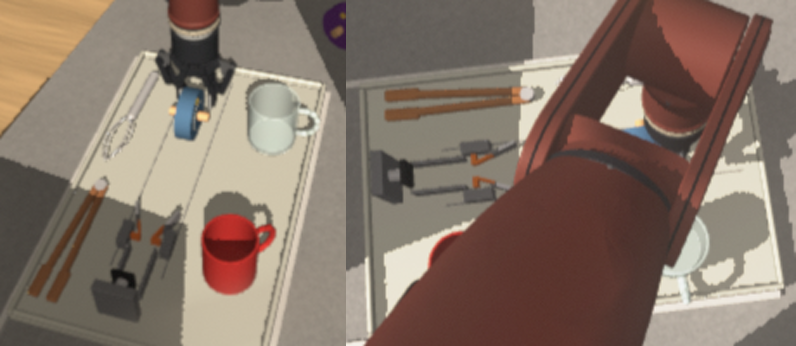

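The fingers straddle the wheel behind both stubs and the wheel is still upright at (190,112). Next I start the push.

Emit:
arm_command([
  [[-0.04, 0, -0.12, 0.01, 0, 0, 0], [-0.04, 0, -0.13, 0.01, 0, 0, 0], [-0.02, 0, -0.13, 0, 0, 0, 0], [0, 0, -0.13, 0, 0, 0, 0], [0, 0, -0.13, 0, 0, 0, 0], [0, 0, -0.13, 0, 0, 0, 0]],
])

```text
time_s: 4.88
position: [614.8, -149.3, 47.2]
tcp_rot: [0.884, 1.567, -0.565]
contact_force: [0.2, -0.3, 0.2]
width: 0.497
```

```bash
python3 plan.py 0 50 44 5 0
```

```text
t 4.88 lane [   0.6 -100.1   47.2] rotleft [ 0.03  0.13 -0.16] F [ 0.2 -0.3  0.2] w 0.497 n 31
[[0.0, 0.0, -0.16, 0.0, 0.0, 0.0, 0.0], [0.0, 0.0, -0.16, 0.0, 0.0, 0.0, 0.0], [0.0, 0.0, -0.16, 0.0, 0.0, 0.0, 0.0], [0.0, 0.0, -0.16, 0.0, 0.0, 0.0, 0.0], [0.0, 0.0, -0.16, 0.0, 0.0, 0.0, 0.0], [0.0, 0.0, -0.16, 0.0, 0.0, 0.0, 0.0], [0.0, 0.0, -0.16, 0.0, 0.0, 0.0, 0.0], [0.0, 0.0, -0.16, 0.0, 0.0, 0.0, 0.0]]
```

Emit:
arm_command([
  [[0.05, 0, -0.15, 0, 0, 0, 0], [0.05, 0, -0.15, 0, 0, 0, 0], [0.02, 0, -0.15, 0, 0, 0, 0], [0, 0, -0.15, 0, 0, 0, 0], [0, 0, -0.15, 0, 0, 0, 0], [0, 0, -0.15, 0, 0, 0, 0], [0, 0, -0.15, 0, 0, 0, 0], [0, 0, -0.15, 0, 0, 0, 0]],
])

```text
time_s: 5.55
position: [609.8, -109.2, 42.9]
tcp_rot: [0.912, 1.567, -0.537]
contact_force: [-0.3, -0.4, 0.3]
width: 0.496
```

```bash
cat > wh.py <<'E'
import sys
from h import *
from scipy.optimize import least_squares
k=sys.argv[1]
p,d=r.grab_frame("side");np.savez(f"pics/side{k}.npz",p=p,d=d)
h=cv2.cvtColor(p,cv2.COLOR_RGB2HSV);P=cloud("side",d)
m=(h[...,0]>95)&(h[...,0]<120)&(h[...,1]>90)&(d>0)
q=lane(P[m]);q=q[(abs(q[:,0])<30)&(q[:,2]>14)&(q[:,2]<110)]
c=np.median(q,0);print("blue n",len(q),"lat",np.percentile(q[:,0],[2,50,98]).round(1))
# rim points: lateral interior
t=q[(abs(q[:,0]-np.percentile(q[:,0],50))<9)]
s=least_squares(lambda v:np.hypot(t[:,1]-v[0],t[:,2]-57)-45,[t[:,1].min()+10],loss="soft_l1");print("wheel along",s.x.round(1))
s2=least_squares(lambda v:np.hypot(t[:,1]-v[0],t[:,2]-57)-45,[t[:,1].max()-45],loss="soft_l1");print("alt",s2.x.round(1), s.cost.round(),s2.cost.round(), "leading edge",np.percentile(t[:,1],99).round(1))
# yaw: lateral vs along via leading edge
for side in(-1,1):
    a=q[(q[:,0]-c[0])*side>5];print("edge",side,np.percentile(a[:,1],95).round(1),end=" ")
top=q[q[:,2]>95];bot=q[q[:,2]<45]
print("\ntop lat",top[:,0].mean().round(1) if len(top) else None,"bot lat",bot[:,0].mean().round(1) if len(bot) else None)
z=cv2.resize(cv2.cvtColor(p[120:320,140:340],cv2.COLOR_RGB2BGR),None,fx=2.5,fy=2.5,interpolation=cv2.INTER_CUBIC);cv2.imwrite(f"pics/s{k}.png",z)
E
python3 plan.py 0 50 44 5 0; python3 wh.py 3
```

```text
t 5.55 lane [  0.5 -59.6  42.9] rotleft [ 0.06  0.12 -0.15] F [-0.3 -0.4  0.3] w 0.496 n 22
[[0.0, 0.0, -0.17, 0.0, 0.0, 0.0, 0.0], [0.0, 0.0, -0.17, 0.0, 0.0, 0.0, 0.0], [0.0, 0.0, -0.17, 0.0, 0.0, 0.0, 0.0], [0.0, 0.0, -0.17, 0.0, 0.0, 0.0, 0.0], [0.0, 0.0, -0.17, 0.0, 0.0, 0.0, 0.0], [0.0, 0.0, -0.17, 0.0, 0.0, 0.0, 0.0], [0.0, 0.0, -0.17, 0.0, 0.0, 0.0, 0.0], [0.0, 0.0, -0.17, 0.0, 0.0, 0.0, 0.0]]
blue n 264 lat [-13.6  -0.7  12.6]
wheel along [-39.9]
alt [-39.9] 157.0 157.0 leading edge 6.0
edge -1 5.0 edge 1 5.1 
top lat 0.3 bot lat -13.4
```

View pics/s3.png

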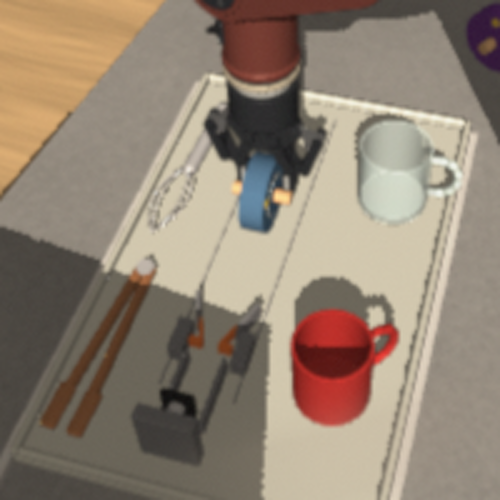

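The wheel is rolling upright and centred at (265,195), touching both fingers (offset 20 mm). I carry on.

Emit:
arm_command([
  [[0, 0, -0.16, 0, 0, 0, 0], [0, 0, -0.16, 0, 0, 0, 0], [0, 0, -0.16, 0, 0, 0, 0], [0, 0, -0.16, 0, 0, 0, 0], [0, 0, -0.16, 0, 0, 0, 0], [0, 0, -0.16, 0, 0, 0, 0], [0, 0, -0.16, 0, 0, 0, 0], [0, 0, -0.16, 0, 0, 0, 0]],
])

```text
time_s: 6.27
position: [604.8, -66.8, 43.1]
tcp_rot: [0.991, 1.567, -0.458]
contact_force: [-0.1, 0.6, 0.6]
width: 0.499
```

```bash
python3 plan.py 0 50 44 5 0|head -1; python3 wh.py 4
```

```text
t 6.27 lane [  0.6 -17.   43.1] rotleft [ 0.05  0.12 -0.18] F [-0.1  0.6  0.6] w 0.499 n 14
blue n 275 lat [-13.5  -0.6  12.7]
wheel along [3.]
alt [3.] 135.0 135.0 leading edge 49.2
edge -1 47.7 edge 1 48.0 
top lat -0.2 bot lat None
```

Emit:
arm_command([
  [[0, 0, -0.16, 0, 0, 0, 0], [0, 0, -0.16, 0, 0, 0, 0], [0, 0, -0.16, 0, 0, 0, 0], [0, 0, -0.16, 0, 0, 0, 0], [0, 0, -0.16, 0, 0, 0, 0], [0, 0, -0.16, 0, 0, 0, 0], [0, 0, -0.14, 0, 0, 0, 0], [0, 0, -0.13, 0, 0, 0, 0]],
])

```text
time_s: 6.98
position: [599.7, -25.7, 42.9]
tcp_rot: [1.065, 1.568, -0.384]
contact_force: [0.1, 0.1, 0.5]
width: 0.501
```

```bash
python3 plan.py 0 50 44 5 0|head -1; python3 wh.py 5
```

```text
t 6.98 lane [ 0.4 24.4 42.9] rotleft [ 0.07  0.09 -0.16] F [0.1 0.1 0.5] w 0.501 n 6
blue n 298 lat [-13.5  -1.   12.1]
wheel along [44.]
alt [44.] 127.0 127.0 leading edge 90.3
edge -1 89.3 edge 1 89.0 
top lat 0.1 bot lat -13.5
```

Emit:
arm_command([
  [[-0.03, 0, -0.12, 0, 0, 0, 0], [-0.03, 0, -0.12, 0, 0, 0, 0], [0, 0, -0.12, 0, 0, 0, 0], [0, 0, -0.12, 0, 0, 0, 0], [0, 0, -0.12, 0, 0, 0, 0], [0, 0, -0.12, 0, 0, 0, 0], [0, 0, -0.12, 0, 0, 0, 0], [0, 0, -0.12, 0, 0, 0, 0]],
])

```text
time_s: 7.7
position: [595.9, 5.9, 45.0]
tcp_rot: [1.131, 1.567, -0.318]
contact_force: [0.2, 0.4, -1.3]
width: 0.499
```

```bash
python3 plan.py 0 150 46 4 0|head -1; python3 wh.py 6
```

```text
t 7.7 lane [ 0.5 56.3 45. ] rotleft [ 0.06  0.08 -0.18] F [ 0.2  0.4 -1.3] w 0.499 n 24
blue n 331 lat [-13.5  -0.2  13. ]
wheel along [76.1]
alt [76.1] 134.0 134.0 leading edge 122.2
edge -1 121.3 edge 1 121.7 
top lat 0.2 bot lat -12.8
```

View pics/s6.png

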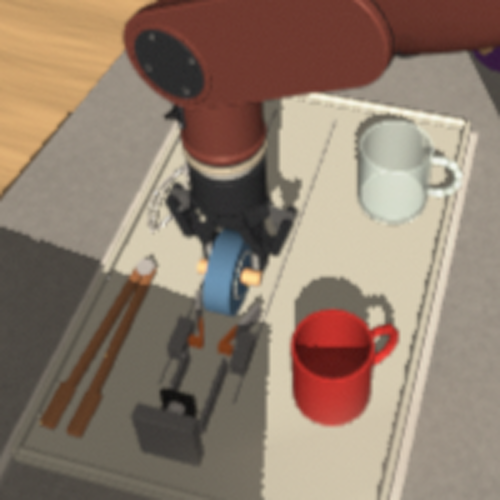

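The wheel is entering the mouth centred at (230,272), upright, with no notable force yet.

Emit:
arm_command([
  [[-0.02, 0, -0.12, 0, 0, 0, 0], [0, 0, -0.12, 0, 0, 0, 0], [0, 0, -0.12, 0, 0, 0, 0], [0, 0, -0.1, 0, 0, 0, 0], [0, 0, -0.1, 0, 0, 0, 0], [0, 0, -0.1, 0, 0, 0, 0]],
])

```text
time_s: 8.25
position: [593.2, 27.7, 45.7]
tcp_rot: [1.078, 1.567, -0.371]
contact_force: [-0.2, -1.0, -0.2]
width: 0.502
```

```bash
python3 plan.py 0 150 46 4 0|head -1; python3 wh.py 7
```

```text
t 8.25 lane [ 0.4 78.3 45.7] rotleft [ 0.07  0.1  -0.18] F [-0.2 -1.  -0.2] w 0.502 n 18
blue n 339 lat [-14.1  -0.9  12.7]
wheel along [98.]
alt [98.] 138.0 138.0 leading edge 144.4
edge -1 142.6 edge 1 142.4 
top lat -0.0 bot lat -14.2
```

Emit:
arm_command([
  [[0, 0, -0.1, 0, 0, 0, 0], [0, 0, -0.1, 0, 0, 0, 0], [0, 0, -0.1, 0, 0, 0, 0], [0, 0, -0.1, 0, 0, 0, 0]],
])

```text
time_s: 8.63
position: [592.1, 40.1, 46.2]
tcp_rot: [0.938, 1.566, -0.511]
contact_force: [0.0, 0.2, 0.5]
width: 0.5
```

```bash
python3 plan.py 0 150 46 4 0|head -1
```

```text
t 8.63 lane [ 0.8 90.7 46.2] rotleft [ 0.06  0.16 -0.22] F [0.  0.2 0.5] w 0.5 n 15
```

Emit:
arm_command([
  [[0, 0, -0.1, 0, 0, 0, 0], [0, 0, -0.1, 0, 0, 0, 0], [0, 0, -0.1, 0, 0, 0, 0], [0, 0, -0.1, 0, 0, 0, 0]],
])

```text
time_s: 8.97
position: [590.5, 53.6, 46.2]
tcp_rot: [1.052, 1.566, -0.397]
contact_force: [-0.2, 0.1, 0.4]
width: 0.499
```

```bash
python3 plan.py 0 150 46 4 0|head -1;python3 wh.py 8
```

```text
t 8.97 lane [  0.8 104.2  46.2] rotleft [ 0.05  0.13 -0.23] F [-0.2  0.1  0.4] w 0.499 n 12
blue n 338 lat [-13.6  -0.5  12.7]
wheel along [123.8]
alt [123.8] 133.0 133.0 leading edge 170.0
edge -1 168.7 edge 1 168.1 
top lat 0.0 bot lat -14.7
```

Emit:
arm_command([
  [[0, 0, -0.1, 0, 0, 0, 0], [0, 0, -0.1, 0, 0, 0, 0], [0, 0, -0.1, 0, 0, 0, 0], [0, 0, -0.1, 0, 0, 0, 0]],
])

```text
time_s: 9.35
position: [588.5, 67.3, 45.8]
tcp_rot: [1.118, 1.567, -0.331]
contact_force: [0.7, -0.8, -0.5]
width: 0.498
```

```bash
python3 plan.py 0 150 46 4 0|head -1
```

```text
t 9.35 lane [  0.5 118.   45.8] rotleft [ 0.06  0.1  -0.2 ] F [ 0.7 -0.8 -0.5] w 0.498 n 8
```

Emit:
arm_command([
  [[0, 0, -0.1, 0, 0, 0, 0], [0, 0, -0.1, 0, 0, 0, 0], [0, 0, -0.1, 0, 0, 0, 0]],
])

```text
time_s: 9.6
position: [587.2, 77.3, 45.7]
tcp_rot: [1.13, 1.567, -0.32]
contact_force: [-0.8, 0.1, 0.6]
width: 0.499
```

```bash
python3 plan.py 0 150 46 4 0|head -1;python3 wh.py 9
```

```text
t 9.6 lane [  0.4 128.2  45.7] rotleft [ 0.06  0.09 -0.18] F [-0.8  0.1  0.6] w 0.499 n 6
blue n 353 lat [-14.   -1.1  12.2]
wheel along [148.1]
alt [148.1] 144.0 144.0 leading edge 194.5
edge -1 192.8 edge 1 192.7 
top lat 0.3 bot lat -13.6
```

View pics/s9.png

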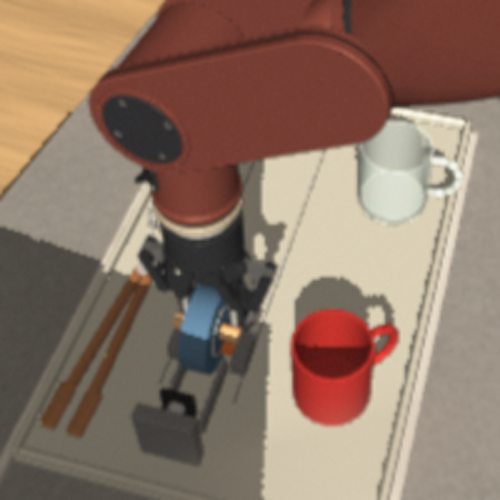

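Wheel upright between the cheeks at (207,330), the pad ahead at (180,402). From here I move in smaller steps and watch the force.

Emit:
arm_command([
  [[0, 0, -0.1, 0, 0, 0, 0], [0, 0, -0.1, 0, 0, 0, 0], [0, 0, -0.1, 0, 0, 0, 0], [0, 0, -0.1, 0, 0, 0, 0]],
])

```text
time_s: 9.98
position: [585.5, 90.6, 45.7]
tcp_rot: [1.154, 1.567, -0.295]
contact_force: [-0.6, -1.2, 0.5]
width: 0.503
```

```bash
python3 plan.py 0 150 46 4 0|head -1
```

```text
t 9.98 lane [  0.3 141.5  45.7] rotleft [ 0.06  0.08 -0.18] F [-0.6 -1.2  0.5] w 0.503 n 3
```

Emit:
arm_command([
  [[0, 0, -0.1, 0, 0, 0, 0], [0, 0, -0.1, 0, 0, 0, 0], [0, 0, -0.1, 0, 0, 0, 0]],
])

```text
time_s: 10.23
position: [584.4, 100.4, 45.7]
tcp_rot: [1.14, 1.567, -0.309]
contact_force: [0.1, -1.4, 0.6]
width: 0.497
```

```bash
python3 plan.py 0 150 46 4 0|head -1
```

```text
t 10.23 lane [  0.4 151.5  45.7] rotleft [ 0.06  0.09 -0.19] F [ 0.1 -1.4  0.6] w 0.497 n 1
```

Emit:
arm_command([
  [[0, 0, -0.08, 0, 0, 0, 0], [0, 0, -0.08, 0, 0, 0, 0]],
])

```text
time_s: 10.4
position: [583.8, 105.8, 45.8]
tcp_rot: [1.128, 1.567, -0.321]
contact_force: [-0.5, -0.7, 0.5]
width: 0.501
```

```bash
python3 plan.py 0 150 46 4 0|head -1;python3 wh.py 10
```

```text
t 10.4 lane [  0.5 156.9  45.8] rotleft [ 0.07  0.1  -0.2 ] F [-0.5 -0.7  0.5] w 0.501 n 2
blue n 356 lat [-14.   -0.9  12.3]
wheel along [176.2]
alt [176.2] 128.0 128.0 leading edge 222.2
edge -1 220.5 edge 1 220.5 
top lat 0.3 bot lat -13.4
```

Jaw drag is about 1 N. Next I feel for the pad.

Emit:
arm_command([
  [[0, 0, -0.08, 0, 0, 0, 0], [0, 0, -0.08, 0, 0, 0, 0]],
])

```text
time_s: 10.62
position: [583.1, 111.2, 45.8]
tcp_rot: [1.159, 1.567, -0.29]
contact_force: [0.2, -1.8, 0.8]
width: 0.502
```

```bash
python3 plan.py 0 150 46 4 0|head -1
```

```text
t 10.62 lane [  0.5 162.3  45.8] rotleft [ 0.07  0.09 -0.2 ] F [ 0.2 -1.8  0.8] w 0.502 n 4
```

Emit:
arm_command([
  [[0, 0, -0.08, 0, 0, 0, 0], [0, 0, -0.08, 0, 0, 0, 0]],
])

```text
time_s: 10.78
position: [582.6, 116.1, 45.9]
tcp_rot: [1.061, 1.567, -0.388]
contact_force: [0.0, -2.7, 2.2]
width: 0.501
```

```bash
python3 plan.py 0 150 46 4 0|head -1
```

```text
t 10.78 lane [  0.6 167.2  45.9] rotleft [ 0.06  0.12 -0.21] F [ 0.  -2.7  2.2] w 0.501 n 5
```

Emit:
arm_command([
  [[0, 0, -0.07, 0, 0, 0, 0], [0, 0, -0.07, 0, 0, 0, 0]],
])

```text
time_s: 10.95
position: [582.4, 119.2, 46.4]
tcp_rot: [0.692, 1.565, -0.757]
contact_force: [0.2, -6.6, 2.6]
width: 0.5
```

```bash
python3 plan.py 0 150 46 4 0|head -1;python3 wh.py 11
```

```text
t 10.95 lane [  0.8 170.4  46.4] rotleft [ 0.08  0.26 -0.22] F [ 0.2 -6.6  2.6] w 0.5 n 6
blue n 318 lat [-13.9  -0.2  13.1]
wheel along [189.8]
alt [189.8] 118.0 118.0 leading edge 232.5
edge -1 231.3 edge 1 231.7 
top lat 1.2 bot lat -13.9
```

Emit:
arm_command([
  [[0.01, 0, -0.08, 0, 0.03, -0.02, 0], [0.01, 0, -0.08, 0, 0.03, -0.02, 0]],
])

```text
time_s: 11.17
position: [582.4, 122.0, 46.7]
tcp_rot: [0.155, 1.567, -1.293]
contact_force: [-0.1, -7.0, 2.2]
width: 0.503
```

```bash
python3 plan.py 0 150 46 4 0|head -1
```

```text
t 11.17 lane [  1.  173.1  46.7] rotleft [ 0.11  0.2  -0.03] F [-0.1 -7.   2.2] w 0.503 n 6
```

Emit:
arm_command([
  [[0.01, -0.02, -0.08, 0, 0.03, 0, 0]],
])

```text
time_s: 11.25
position: [582.1, 123.0, 46.7]
tcp_rot: [0.342, 1.568, -1.106]
contact_force: [2.5, -6.1, 0.6]
width: 0.497
```

```bash
python3 plan.py 0 150 46 4 0|head -1; python3 wh.py 12
```

```text
t 11.25 lane [  0.8 174.2  46.7] rotleft [ 0.11  0.17 -0.06] F [ 2.5 -6.1  0.6] w 0.497 n 7
blue n 319 lat [-13.7   0.2  13.5]
wheel along [193.7]
alt [193.7] 128.0 128.0 leading edge 236.5
edge -1 236.0 edge 1 234.4 
top lat 1.3 bot lat -13.7
```

Emit:
arm_command([
  [[0.01, -0.02, -0.08, 0, 0.03, 0, 0]],
])

```text
time_s: 11.38
position: [581.9, 124.1, 46.7]
tcp_rot: [0.747, 1.567, -0.702]
contact_force: [1.5, -8.3, 0.8]
width: 0.495
```

```bash
python3 plan.py 0 150 46 4 0|head -1; python3 wh.py 13
```

```text
t 11.38 lane [  0.8 175.2  46.7] rotleft [ 0.1   0.15 -0.14] F [ 1.5 -8.3  0.8] w 0.495 n 7
blue n 320 lat [-13.7  -0.   13.5]
wheel along [194.9]
alt [194.9] 133.0 133.0 leading edge 237.6
edge -1 236.0 edge 1 234.6 
top lat 1.1 bot lat -14.4
```

View pics/s13.png

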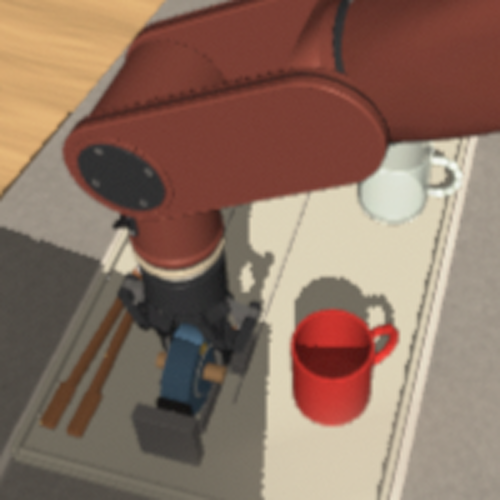

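Emit:
arm_command([
  [[0.01, -0.02, -0.08, 0, 0.03, 0, 0]],
])

```text
time_s: 11.52
position: [581.8, 125.0, 46.7]
tcp_rot: [1.002, 1.566, -0.447]
contact_force: [1.4, -7.6, 0.8]
width: 0.501
```

```bash
python3 plan.py 0 150 46 4 0|head -1; python3 wh.py 14
```

```text
t 11.52 lane [  0.8 176.2  46.7] rotleft [ 0.08  0.13 -0.21] F [ 1.4 -7.6  0.8] w 0.501 n 7
blue n 320 lat [-13.5  -0.1  12.8]
wheel along [195.3]
alt [195.3] 123.0 123.0 leading edge 238.3
edge -1 236.4 edge 1 236.2 
top lat 1.4 bot lat -13.5
```

Emit:
arm_command([
  [[0, -0.02, -0.08, 0, 0.02, 0, 0]],
])

```text
time_s: 11.65
position: [581.6, 125.8, 46.8]
tcp_rot: [0.996, 1.565, -0.453]
contact_force: [1.8, -8.3, -1.3]
width: 0.501
```

```bash
python3 plan.py 0 150 46 4 0|head -1; python3 wh.py 15
```

```text
t 11.65 lane [  0.7 177.   46.8] rotleft [ 0.06  0.18 -0.27] F [ 1.8 -8.3 -1.3] w 0.501 n 7
blue n 320 lat [-14.1  -0.2  13.1]
wheel along [196.3]
alt [196.3] 124.0 124.0 leading edge 239.1
edge -1 237.2 edge 1 237.8 
top lat 1.4 bot lat -13.9
```

The force levelled off at 7 to 6 N near 193 mm and then rose along the pad's slope, so the jaws have probably snapped in. I back off gently to check.

Emit:
arm_command([
  [[0, 0, 0.06, 0, 0, 0, 0], [0, 0, 0.08, 0, 0, 0, 0], [0, 0, 0.08, 0, 0, 0, 0]],
])

```text
time_s: 11.95
position: [582.3, 118.9, 46.3]
tcp_rot: [0.965, 1.565, -0.484]
contact_force: [0.4, -0.4, -0.6]
width: 0.499
```

```bash
python3 plan.py 0 150 46 4 0|head -1; python3 wh.py 16
```

```text
t 11.95 lane [  0.5 170.1  46.3] rotleft [ 0.03  0.18 -0.26] F [ 0.4 -0.4 -0.6] w 0.499 n 6
blue n 322 lat [-13.7  -0.4  12.8]
wheel along [191.]
alt [191.] 138.0 138.0 leading edge 234.2
edge -1 232.5 edge 1 232.7 
top lat 1.0 bot lat -13.2
```

Emit:
arm_command([
  [[0, 0, 0.07, 0, 0, 0, 0], [0, 0, 0.07, 0, 0, 0, 0], [0, 0, 0.05, 0, 0, 0, 0]],
])

```text
time_s: 12.25
position: [582.5, 113.7, 46.0]
tcp_rot: [1.19, 1.567, -0.259]
contact_force: [0.5, 0.5, 0.6]
width: 0.502
```

```bash
python3 plan.py 0 150 46 4 0|head -1; python3 wh.py 17
```

```text
t 12.25 lane [1.000e-01 1.649e+02 4.600e+01] rotleft [ 0.04  0.09 -0.22] F [0.5 0.5 0.6] w 0.502 n 4
blue n 345 lat [-13.8  -0.7  12.7]
wheel along [191.]
alt [191.] 156.0 156.0 leading edge 234.0
edge -1 232.8 edge 1 232.8 
top lat 0.4 bot lat -13.3
```

The wheel stayed at 191.0 mm with the fingers 6 mm clear of it, so it is caught. Now I withdraw.

Emit:
arm_command([
  [[0, 0, 0.12, 0, 0, 0, 0], [0, 0, 0.15, 0, 0, 0, 0], [-0.1, 0, 0.15, 0, 0, 0, 0], [-0.3, 0, 0.05, 0, 0, 0, 0], [-0.4, 0, 0, 0, 0, 0, 0], [-0.5, 0, 0, 0, 0, 0, 0], [-0.6, 0, 0, 0, 0, 0, 0], [-0.6, 0, 0, 0, 0, 0, 0]],
])

```text
time_s: 12.97
position: [581.0, 97.5, 122.8]
tcp_rot: [-1.447, 1.567, -2.898]
contact_force: [0.7, -0.2, -0.6]
width: 0.502
```

```bash
python3 plan.py 0 150 46 4 0|head -1
```

```text
t 12.97 lane [ -3.3 149.  122.8] rotleft [-0.02  0.03  0.24] F [ 0.7 -0.2 -0.6] w 0.502 n 20
```

Emit:
arm_command([
  [[-0.6, 0, 0.3, 0, 0, 0, 0], [-0.6, 0, 0.6, 0, 0, 0, 0], [-0.3, 0, 0.8, 0, 0, 0, 0], [0, 0, 0.8, 0, 0, 0, 0], [0, 0, 0.8, 0, 0, 0, 0], [0, 0, 0.5, 0, 0, 0, 0], [0, 0, 0, 0, 0, 0, 0], [0, 0, 0, 0, 0, 0, 0]],
])

```text
time_s: 13.63
position: [601.4, -19.6, 190.7]
tcp_rot: [1.328, 1.551, -0.12]
contact_force: [-0.1, -0.3, 0.1]
width: 0.498
```

```bash
python3 plan.py 0 150 46 4 0|head -1; python3 wh.py 18; python3 look.py 19
python3 - <<'E'
from h import *
a=np.load("pics/side0.npz");b=np.load("pics/side19.npz")
for nm,f in(("red mug",lambda h:((h[...,0]<5)|(h[...,0]>174))&(h[...,1]>180)),):
    for q in(a,b):
        h=cv2.cvtColor(q["p"],cv2.COLOR_RGB2HSV);m=f(h);m[:230]=0;m[:,320:]=0;v,u=np.nonzero(m);print(nm,len(u),u.mean(),v.mean())
E
```

```text
t 13.63 lane [  2.8  30.3 190.7] rotleft [ 0.11  0.27 -1.11] F [-0.1 -0.3  0.1] w 0.498 n 47
blue n 362 lat [-13.9  -1.3  12.4]
wheel along [191.3]
alt [191.3] 142.0 142.0 leading edge 234.6
edge -1 232.7 edge 1 232.9 
top lat 0.2 bot lat -13.5
red mug 1174 273.01788756388413 264.4812606473595
red mug 1140 273.09473684210525 263.8043859649123
```

View pics/s18.png

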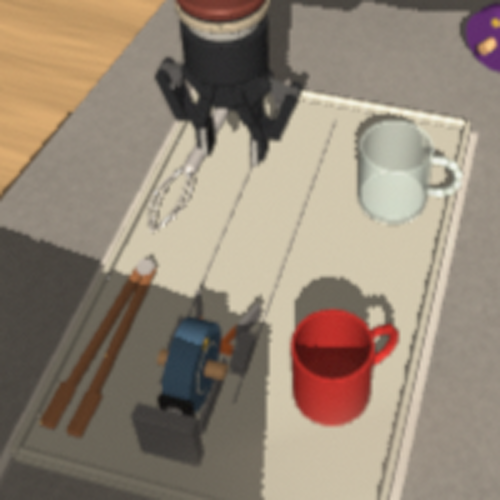

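View pics/c19.png

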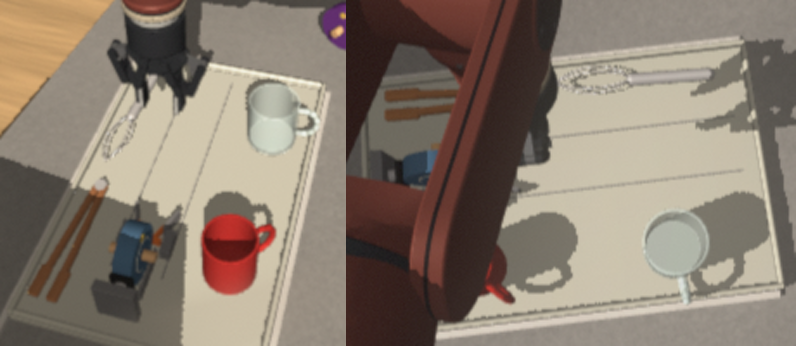

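```bash
python3 - <<'E'
from h import *
o=[]
for k,al in(("0",-85),("3",-40),("4",3),("5",44),("6",76),("9",148),("18",191)):
    p=np.load(f"pics/side{k}.npz")["p"];u,v=proj("side",[np.r_[world(-10,al),57]])[0].astype(int)
    o.append(cv2.resize(cv2.cvtColor(p[v-22:v+22,u-16:u+16],cv2.COLOR_RGB2BGR),None,fx=3.5,fy=7 if 0 else 3.5,interpolation=cv2.INTER_CUBIC))
cv2.imwrite("pics/dots.png",np.hstack(o))
E
```

```text
(no output)
```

View pics/dots.png

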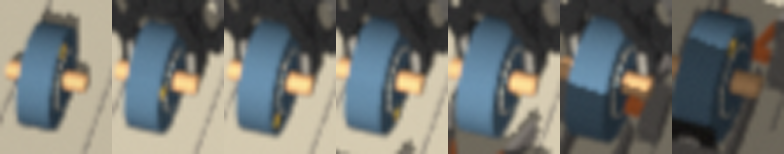

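The yellow dot goes from the top (65,48), through the front, to the bottom (277,120 and 395,115), and back near the top (735,45). The wheel rolled without slipping, so I hand in.

```bash
python3 -c "
from bench import r
print(r.sense()['time_s'],r.sign_off())"
```

```text
the job is handed in; nothing more can be done
13.7833 None
```

I rolled the blue wheel along the lane into the dock by pushing both stubs from behind with the half-open fingers. I then backed the arm off and handed the job in at 13.8 s.

**Last checks**
- **Caught:** after the fingers let go, the wheel came back about 5 mm to about 191 mm on my own along-lane scale. It stayed there (191.0, then 191.3 mm) while the arm withdrew. From the camera estimate of the pad's face, that leaves the pad pressed in about 6 mm, or roughly 4 N; I could not measure the pad force directly.
- **Push:** the highest wrist force I read was about 8.5 N, and it was near 0 after release. The snap itself was not sharp in the force readings. I inferred it from a levelling off at 6–7 N and from the wheel staying put.
- **Upright and centred:** the wheel looks upright and within about 1 mm of the lane's middle. The camera calibration is only good to about 2 mm.
- **Rolled:** the yellow dot went from the top to the bottom and back near the top, so the wheel turned about a full turn.
- **Other items:** the red mug shifted by less than 1 pixel. The cup, whisk and tongs look unmoved in the last pictures, though the arm hides part of the tongs in the top view. The gripper touches nothing.

No check failed or disagreed.

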